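# Set the roll gap of a bench dough sheeter and bring its castle nut to the cotter hole

### The job

Get the dough sheeter ready for the next batch: first take the flour shaker off its feed deck and stand it upright in the free half of the aluminium tray. Then turn the dial on the sloping panel clockwise to the fifth click after the long zero mark, without running past it, and let it go. Last, tighten the castle nut (the slotted one) clockwise to the next slot that lines up with the cross hole in its spindle, ready for the cotter; do not turn the plain nut, and leave everything else where it stands.

Things in the scene. Friction and masses are not known exactly. Their poses are not given: they have to be found in the camera images.
- sheeter: White bench dough sheeter, fixed, 345 (x) by 300 (y) mm; origin under its centre, on the table; x from the feed deck (robot side) to the back, z up. Feed deck: top 50 mm up, x -172 to -65, side rails 12 mm high. Side frames at y -125 and +125: 50 mm wide, x -65 to 100, tops 115 mm up. Roll housing: x 75 to 170, 168 mm high. Nothing is above the machine. Near it other fixed things, under 80 mm high; taller ones at the table edges only
- panel_mid (a point): Centre of the sloping aluminium control panel, on its face, 124 mm above the table, 5 mm behind the sheeter's centre. Panel 170 mm along the slope (x, up the slope to the back) by 150 mm wide, 25 degrees from level; z out of its face, leaning towards the deck. Its top edge is 160 mm above the table
- dial_grip (a point): Middle of the dial's bar, on the dial's axis, 32 mm off the panel. Black disc 72 mm across, its face 20 mm below this point; across it an upright bar 71 mm long, 18 mm thick, with a 10 mm thick nose (from 21 mm off the axis on) and a white line: the pointer. The bar stands 18 mm above this point. z: out of the panel along the axis (25 degrees off vertical); x: along the bar to the nose; turns with the dial
- dial (a joint): Dial angle, rad, growing clockwise as one faces the panel (negative about z of dial_grip). 0: pointer at the long zero mark (8 o'clock); a short mark and a click every 0.524 rad, eight in all; the fifth is 2.618 (1 o'clock). Stops just past zero and eight. A spring plunger draws it into the nearest click; about 0.12 Nm takes it to the next. Starts in one of clicks 0 to 2
- nut_grip (a point): On the castle nut's axis, 20 mm above its underside, 150 mm above the table. Steel hexagon, 50 mm across flats, 26 high, then six castellations 12 mm high with a 10 mm slot over each flat's middle. The 25 mm spindle end stands 10 mm above the nut. Under it a 40 mm collar, 15 mm high, on the side frame. z: up; x: out through the middle of a flat (a flat every 60 degrees); turns with the nut
- nut (a joint): Castle nut angle, rad, growing clockwise from above (tightening; negative about z). A slot is in line with the cross hole (7 mm, along the sheeter's x, also shown by a line across the spindle's end) at 0, 1.047, 2.094. Starts between 0.12 and 0.88: the next is 1.047. Stiff, about 0.12 Nm; stays where left
- spindle: Fixed spindle carrying the castle nut; origin on the top of the side frame, 115 mm above the table; x along the cross hole. At x -30 mm and y +125 or -125 mm of the sheeter; the plain nut is on the other side
- plain_nut_mid (a point): Middle of the plain nut on the other side frame: same size hexagon, 30 mm high, no slots, with the spindle end 10 mm above it. Leave alone
- plain_nut (a joint): Angle of the plain nut, rad, clockwise from above; stays as it is (turns if forced)
- shaker_mid (a point): Centre of the flour shaker, half-way up: upright steel cylinder 58 mm thick, 140 mm high, straight up to 118 mm, then a domed top; 0.2 to 0.42 kg. It stands loose on the feed deck close in front of the dial, in the gripper's way. Axis z up. A grasp 100 mm above its foot (30 mm above this point) leaves room for the gripper's body
- shaker_base (a point): Centre of the shaker's foot, z up
- tray: Aluminium tray, fixed, 240 (x) by 170 (y) mm, rim 25 mm high, floor 4 mm thick; origin at the centre of its underside, x along its length. On the left or the right of the sheeter; a wooden board with a loaf is on the other side. A glass jar stands in its -x half
- tray_free (a point): Centre of the tray's free half, on its floor, 60 mm along the tray's x from its centre
- jar: Glass jar with a steel lid, 60 mm thick, 85 mm high, in the tray; origin under its foot. Leave alone
- loaf: Round loaf 144 mm across, 72 high, on the board; origin under it. Leave alone
- cutter: Round steel dough cutter, a ring 60 mm across, 45 high, on the feed deck at the side of the shaker; origin under it. Leave alone
- plain_nut_edge (a point): Centre of one flat of the plain nut, 25 mm from its axis, half-way up

How it is judged (in metres and radians):
On the way, in this order (a step that is already met when the one before it is completed fails the run):
1. the shaker stands upright in the tray's free half (x of shaker_base in the frame of tray between 0.02 and 0.09 m and y of shaker_base in the frame of tray between -0.055 and 0.055 m and z of shaker_base in the frame of tray below 0.009 m and angle between shaker_base's own z axis and vertical below 0.1 rad), for 0.2 s.
2. the dial rests in its fifth click (value of joint dial between 2.49799 and 2.73799 rad and velocity of joint dial between -0.1 and 0.1 rad/s), for 0.2 s.
3. the castle nut's next slot is in line with the cross hole (value of joint nut between 0.967198 and 1.1272 rad and velocity of joint nut between -0.1 and 0.1 rad/s), for 0.2 s.
At the end, for the whole second after the job is handed in: Shaker upright (within 0.1 rad) on the floor of the tray's free half (foot 20 to 90 mm along the tray's x, within 55 mm of its centre line); dial at 2.618 within 0.12 rad (fifth click), castle nut at 1.047 within 0.08 rad, both still (under 0.1 rad/s) (all of step 1 and all of step 2 and all of step 3); the robot touches nothing.
It fails at once if the dial is run past the fifth click, towards the sixth (value of joint dial above 2.98451 rad).
It fails at once if the plain nut is turned (by more than about 0.2 rad) (distance of plain_nut_edge from where it was at the start of the episode above 0.005 m).
It fails at once if the shaker is tipped over (angle between shaker_mid's own z axis and vertical above 0.6 rad).
It fails at once if a bystander is moved by more than 30 mm (distance of any of jar, loaf, cutter from where it was at the start of the episode above 0.03 m).
It also fails if it takes over 72 s, if anything falls off the work surface, if the arm or the gripper's body presses on something with over 40 N, if the wrist force passes 120 N, or if a joint passes its speed limit or range.

### The arm

A 6-joint arm with a two-finger parallel gripper is mounted at the origin on the work surface. World frame = base frame: x ahead of the robot, y to its left, z up, the work surface at z = 0. Lengths are in m, angles in degrees, forces in N, time in s.
With the tool pointing down it reaches from about 0.375 to 0.9 m from the base axis. Payload 3.1 kg.
Tool frame: the origin (TCP) lies at the very end of the fingers, on their centre line; the grasp point (between the pads) lies bot.grip_point_offset behind it (bot.grip_point_offset is the distance from the TCP to the grasp point, in m); z points along the fingers, y is the line along which they close (so a half turn about z gives the same grasp; the last joint's range is limited). The gripper opens to 87 mm and grips with 3 to 60 N. Pads are 19 mm wide; open, the fingers measure 117 mm over their backs; the gripper's body (75 mm by 190 mm) begins 51 mm behind the grasp point.
Start: joints at [55.147, 30.224, 82.088, -0, 67.689, -10.227], TCP at [0.26, 0.568, 0.223] pointing down, gripper open.
Joint ranges: [-176.69, 176.69], [-43.24, 126.21], [12.49, 139.97], [-82, 262], [0, 151.66], [-163.58, 163.58]. Speed limits (degrees/s): [159.86, 159.86, 180, 180, 180, 180].

### API

Orientations are given as a 3x3 rotation matrix whose columns are the frame's x, y, z axes.
In Python, from rig import bot, viewer, ticket gives the robot as it stands.
- The arm moves only by the tool servo_tool, never from a script. Its argument "targets" is a list of rows, each an object with "offset": the shift along the tool's x, y, z in m, a list of three; "dr": the turn, a rotation vector about the tool's x, y, z in degrees, a list of three. In form: [{"offset": [x, y, z], "dr": [ax, ay, az]}, ...]. A call has 1 to 20 rows; each row is the pose to reach, as a shift and turn from the pose commanded when the call began, along the tool's axes at that moment; what a row does not reach only later rows make up. A row lasts 1/12 s, in which the tool goes at most 41.7 mm and 7.16 degrees, less where a joint would pass 70% of its speed; a pose out of reach is approached as far as the arm can. A call with a gripper value outside its range is refused whole. "gripper" is the gripper command: -1 is fully open, 1 is shut, values between are in proportion, set as the call begins (left out, the last holds). The fingers move at their own pace and stop on an object; the grip force is fixed at half the most. Time passes only in rows, so rows that repeat a pose let the fingers close. It gives the time, the measured TCP pose, the force, the opening and the grip force at its end, in the units of the state.
- bot.read_state(): the state, without advancing time (a new reading comes with each control period).
- viewer.capture(name): name is "scene" or "top" or "wrist"; returns a dict with "color" (420x560x3 uint8, red, green, blue), "camera_matrix" (3x3 intrinsics, pixels), "R" (3x3) and "t" (3): a world point X has camera coordinates R X + t. Camera axes: x right, y down, z forward; pixel columns grow to the right and rows downward; lengths in m; the calibration is good to about 2 mm. The wrist camera is an equidistant fisheye: a pixel r from the principal point sees the ray r / f radians off the axis. A picture is of the moment at which its call begins. There is no depth.
- ticket.hand_in(): hands the job in; it is judged then, once.
The state is a dict: "time_s": time; "joint_positions": joint angles; "qvel": joint speeds; "tau": joint torques, N m; "position": TCP position; "tcp_rot": TCP orientation; "force": force on the tool from outside, world axes, zero at the start; "moment": the same for the moment, N m; "opening": opening from 0.0 (shut) to 1.0 (fully open); "grasp_force": force on a finger pad.
Only numpy, scipy, OpenCV 4.12 (cv2) and the standard library are available. Lean on these libraries where they do the work, as an engineer would, in place of code of your own. Each camera call takes 0.05 s, during which the arm holds its last target. There are 200 camera calls.

## Working session

There is one attempt and no reset: what is moved stays moved. The work goes in short steps, Python scripts to look and compute and a tool call to move; the robot and the scene stay as the last step left them, time stands still between calls to the robot, and variables do not carry over. Pictures are saved under pics/ and viewed, at most 10 in all, crops included, and the job is handed in when it is done.

Besides the shell and the picture viewer there is one more tool, called after "Emit:" as name(argument=value, ...) on one line, values as JSON. servo_tool: Moves the arm, as the interface text tells. Its arguments: {"type":"object","properties":{"targets":{"type":"array"},"gripper":{"type":"number"}},"required":["targets"]}

```bash
mkdir -p pics; ls; python3 - <<'E'
from rig import bot, viewer
import cv2,numpy as np
s=bot.read_state(); print(s['time_s'],s['position'],np.round(s['tcp_rot'],3).tolist(),s['opening'],bot.grip_point_offset)
for n in ("scene","top","wrist"):
    c=viewer.capture(n); cv2.imwrite(f'pics/{n}0.png',c['color'][:,:,::-1]); np.savez(f'pics/{n}0.npz',**c)
    print(n,np.round(c['camera_matrix'],1).tolist(),np.round(c['R'],3).tolist(),np.round(c['t'],3))
E
```

```text
pics
0.0 [0.25997491 0.56756623 0.22157947] [[-0.909, 0.417, -0.001], [0.417, 0.909, -0.002], [0.0, -0.002, -1.0]] 0.9999678069566477 0.0187
scene [[438.9, 0.0, 281.6], [0.0, 438.9, 206.7], [0.0, 0.0, 1.0]] [[0.838, 0.546, -0.004], [0.407, -0.63, -0.662], [-0.363, 0.553, -0.75]] [-0.432 -0.144  1.331]
top [[403.9, 0.0, 283.7], [0.0, 403.9, 214.0], [0.0, 0.0, 1.0]] [[-0.004, -1.0, -0.0], [-0.986, 0.004, -0.165], [0.165, -0.0, -0.986]] [0.007 0.522 1.237]
wrist [[325.2, 0.0, 285.5], [0.0, 325.2, 208.1], [0.0, 0.0, 1.0]] [[0.417, 0.909, -0.002], [0.879, -0.402, 0.258], [0.233, -0.109, -0.966]] [-0.623 -0.031  0.391]
```

View pics/top0.png

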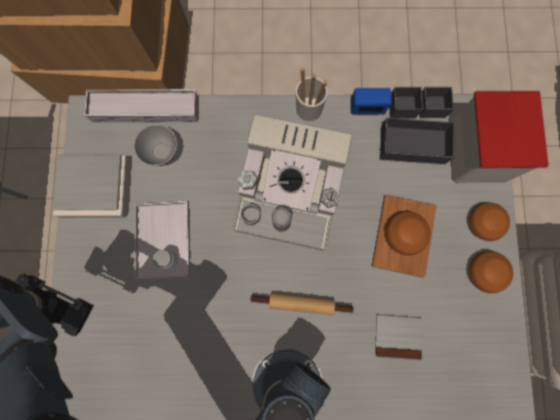

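View pics/scene0.png

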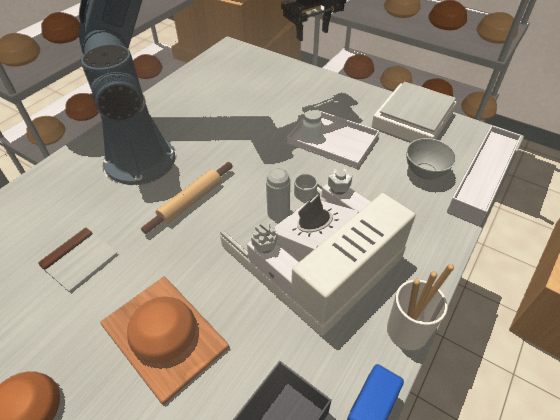

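The top view shows the sheeter at about (290,180), the shaker at (282,217), the cutter at (251,214) and the dial at (291,180). The slotted nut appears to be at (330,198) and the plain nut at (248,180). The tray is at (163,240) with the jar at (163,258). The scene view puts the castle nut at (264,237), on the loaf side.

```bash
python3 - <<'E'
import cv2,numpy as np
a=cv2.imread('pics/top0.png')[110:255,125:365]; b=cv2.imread('pics/scene0.png')[150:290,215:415]
cv2.imwrite('pics/topc.png',cv2.resize(a,(792,478),interpolation=cv2.INTER_CUBIC))
cv2.imwrite('pics/scenec.png',cv2.resize(b,None,fx=4,fy=4,interpolation=cv2.INTER_CUBIC))
E
```

```text
(no output)
```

View pics/topc.png

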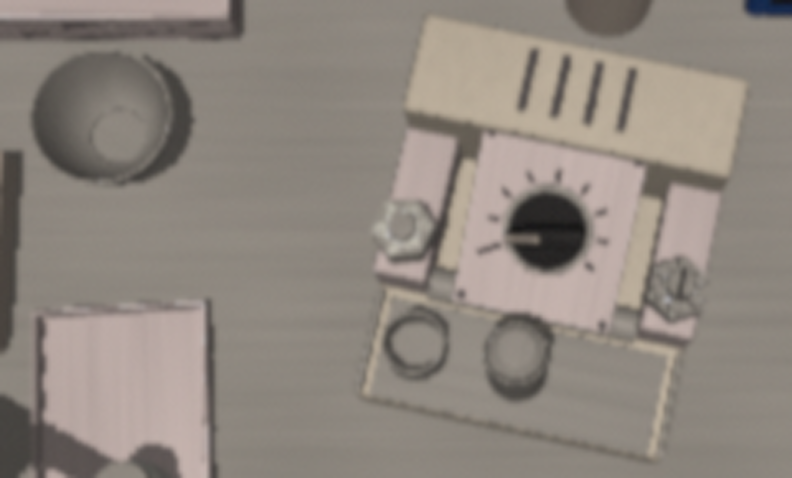

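View pics/scenec.png

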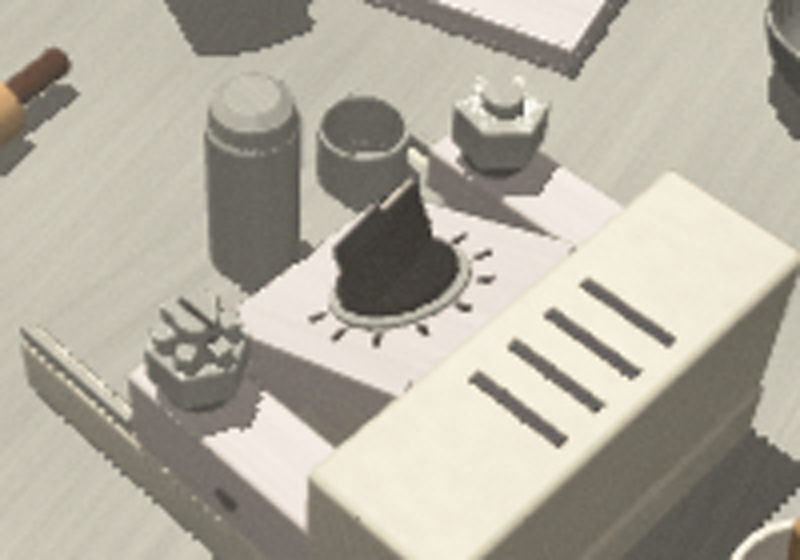

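The top crop confirms the castle nut on the right at (675,288) and the plain nut on the left at (403,228). The long zero mark is at (489,248), and the pointer nose is on the left at (508,238). The shaker top is at about (519,347).

```bash
cat > h.py <<'E'
import numpy as np, cv2
from scipy.optimize import least_squares
def load(n): return dict(np.load(f'pics/{n}.npz'))
def ray(c,p,fish=False):
    K=c['camera_matrix']; x=(p[0]-K[0,2])/K[0,0]; y=(p[1]-K[1,2])/K[1,1]
    if fish:
        r=np.hypot(x,y)+1e-12; d=np.array([x/r*np.sin(r),y/r*np.sin(r),np.cos(r)])
    else: d=np.array([x,y,1.])
    return -c['R'].T@c['t'], c['R'].T@d
def onz(c,p,z,fish=False):
    o,d=ray(c,p,fish); return o+d*(z-o[2])/d[2]
def onplane(c,p,q,n,fish=False):
    o,d=ray(c,p,fish); return o+d*(n@(q-o))/(n@d)
def proj(c,X,fish=False):
    v=c['R']@np.asarray(X)+c['t']; K=c['camera_matrix']
    if fish:
        h=np.hypot(v[0],v[1]); r=np.arctan2(h,v[2]); u=v[:2]/h*r
    else: u=v[:2]/v[2]
    return u*K[0,0]+K[:2,2]
E
python3 - <<'E'
from h import *
t=load('top0'); s=load('scene0')
f=lambda p:(p[0]/3.3+125-.35,p[1]/3.3+110-.35)
g=lambda p:(p[0]/4+215-.4,p[1]/4+150-.4)
cor=[((429,15),.17,.15),((747,83),.17,-.15),((726,180),.075,-.15),((405,112),.075,.15)]
W=np.array([onz(t,f(c[0]),.168)[:2] for c in cor]); 
D=[onz(t,f(p),.062)[:2] for p in ((362,397),(657,460))]
print(W.round(3).tolist(),np.round(D,3).tolist(), [np.linalg.norm(W[i]-W[(i+1)%4]).round(3) for i in range(4)],np.linalg.norm(D[0]-D[1]))
L=np.array([c[1:] for c in cor]); 
res=lambda q:((np.c_[np.cos(q[2])*L[:,0]-np.sin(q[2])*L[:,1],np.sin(q[2])*L[:,0]+np.cos(q[2])*L[:,1]]+q[:2])-W).ravel()
r=least_squares(res,[.55,0,0]); x,y,a=r.x; print('sheeter',r.x,np.degrees(a),np.abs(r.fun).max())
R=np.array([[np.cos(a),-np.sin(a),0],[np.sin(a),np.cos(a),0],[0,0,1]]); o=np.array([x,y,0])
loc=lambda P:(R.T@(P-o)).round(4)
print('deck corners',[loc(np.r_[d,.062]) for d in D])
for n,p,q,z in (('castle',(675,288),None,.168),('plain',(403,228),None,.16)): P=onz(t,f(p),z);print(n,P.round(4),loc(P))
print('expected nut',o+R@[-.03,-.125,.15])
pm=o+R@[.005,0,.124]; th=np.radians(25)
px=R@[np.cos(th),0,np.sin(th)]; n=R@[-np.sin(th),0,np.cos(th)]; py=np.cross(n,px)
# marks on face
mk=[(489,248),(493,218),(505,190),(530,175),(558,175),(586,187),(600,212),(602,240),(588,266)]
Q=np.array([[ (onplane(t,f(p),pm,n)-pm)@v for v in (px,py)] for p in mk])
cc=least_squares(lambda c:np.hypot(*(Q-c[:2]).T)-c[2],[0,0,.045]).x
dc=onplane(t,f((547,231)),pm+.012*n,n); dc=np.array([(dc-pm)@px,(dc-pm)@py])
print('marks',Q.round(3).tolist(),'circle',cc,'disc',dc)
ang=np.degrees(np.arctan2(*(Q-dc)[:,::-1].T)); print('mark ang',ang.round(1))
tip=[onplane(t,f(p),pm+.05*n,n) for p in ((507,238),(540,240))]
T=np.array([[(P-pm)@px,(P-pm)@py] for P in tip])-dc; print('tip',T.round(4),np.degrees(np.arctan2(T[:,1],T[:,0])))
for p,z in(((519,347),.168),((519,340),.19),((416,342),.095)): P=onz(t,f(p),z); print(P.round(4),loc(P))
# shaker from scene
P=onz(s,g((254,130)),.168);print('shaker scene',P.round(4),loc(P))
# tray
for p in ((37,315),(208,300)): print('tray',onz(t,f(p),.025).round(4))
for p in ((138,203),(187,203),(188,276),(138,278)): print('tray2',onz(t,p,.025).round(4))
print('jar',onz(t,(163,258),.085).round(4))
E
```

```text
[[0.804, 0.091], [0.738, -0.194], [0.648, -0.173], [0.712, 0.112]] [[0.47, 0.159], [0.41, -0.117]] [np.float64(0.293), np.float64(0.092), np.float64(0.292), np.float64(0.094)] 0.28268652337571876
sheeter [ 0.60606772 -0.01389488 -0.22359096] -12.810818061602989 0.0040587495683019476
deck corners [array([-0.1712,  0.1382,  0.062 ]), array([-0.1687, -0.1445,  0.062 ])]
castle [ 0.551  -0.1255  0.168 ] [-0.0289 -0.1211  0.168 ]
plain [0.6078 0.113  0.16  ] [-0.0265  0.1241  0.16  ]
expected nut [ 0.54909792 -0.12913134  0.15      ]
marks [[-0.024, 0.05], [0.004, 0.051], [0.031, 0.045], [0.05, 0.026], [0.055, 0.001], [0.05, -0.026], [0.03, -0.043], [0.005, -0.05], [-0.021, -0.043]] circle [0.00333057 0.00184145 0.05208041] disc [5.01528209e-03 8.19018887e-05]
mark ang [ 120.6   91.3   59.9   30.2    1.3  -30.1  -59.7  -89.6 -121.2]
tip [[-0.0064  0.0316]
 [-0.0019  0.0029]] [101.42347263 122.87258106]
[0.4994 0.0106 0.168 ] [-0.1095  0.0003  0.168 ]
[0.5018 0.0105 0.19  ] [-0.1071  0.0007  0.19  ]
[0.5164 0.1059 0.095 ] [-0.114   0.0969  0.095 ]
shaker scene [0.5   0.009 0.168] [-0.1085 -0.0012  0.168 ]
tray [0.5564 0.4827 0.025 ]
tray [0.5708 0.3159 0.025 ]
tray2 [0.5633 0.4761 0.025 ]
tray2 [0.5627 0.3178 0.025 ]
tray2 [0.3295 0.3063 0.025 ]
tray2 [0.3239 0.4628 0.025 ]
jar [0.3825 0.3695 0.085 ]
```

Emit:
servo_tool(targets=[{"offset":[-0.03,-0.027,0],"dr":[0,0,0]},{"offset":[-0.06,-0.054,0],"dr":[0,0,0]},{"offset":[-0.09,-0.081,0],"dr":[0,0,0]},{"offset":[-0.12,-0.108,0],"dr":[0,0,0]},{"offset":[-0.15,-0.136,0],"dr":[0,0,0]},{"offset":[-0.18,-0.163,0],"dr":[0,0,0]},{"offset":[-0.21,-0.19,0],"dr":[0,0,0]},{"offset":[-0.24,-0.217,0],"dr":[0,0,0]},{"offset":[-0.27,-0.244,0],"dr":[0,0,0]},{"offset":[-0.3,-0.271,0],"dr":[0,0,0]},{"offset":[-0.33,-0.298,0],"dr":[0,0,0]},{"offset":[-0.36,-0.325,0],"dr":[0,0,0]},{"offset":[-0.39,-0.352,0],"dr":[0,0,0]},{"offset":[-0.42,-0.38,0],"dr":[0,0,0]},{"offset":[-0.45,-0.407,0],"dr":[0,0,0]},{"offset":[-0.45,-0.407,0],"dr":[0,0,0]},{"offset":[-0.45,-0.407,0],"dr":[0,0,0]},{"offset":[-0.45,-0.407,0],"dr":[0,0,0]}], gripper=-1)

```text
time_s: 1.65
position: [0.499, 0.0109, 0.2221]
tcp_rot: [[-0.909, 0.418, -0.002], [0.418, 0.909, 0.001], [0.002, 0.0, -1.0]]
force: [0.2, -0.3, 0.9]
opening: 0.999
grasp_force: 0.0
```

```bash
cat >> h.py <<'E'
def off(target,Rt=None):
    from rig import bot
    from scipy.spatial.transform import Rotation as Ro
    s=bot.read_state(); T=s['tcp_rot']
    print('t',round(s['time_s'],2),'pos',s['position'].round(4),'F',np.round(s['force'],1),'open',round(s['opening'],3),'gf',np.round(s['grasp_force'],1))
    print('offset',(T.T@(np.array(target)-s['position'])).round(4), 'dr' if Rt is not None else '', Ro.from_matrix(T.T@Rt).as_rotvec(degrees=True).round(2) if Rt is not None else '')
def snap(n,tag):
    from rig import viewer
    c=viewer.capture(n); cv2.imwrite(f'pics/{tag}.png',c['color'][:,:,::-1]); np.savez(f'pics/{tag}.npz',**c); return c
E
python3 -c "
from h import *
off([.4995,.010,.131]); snap('wrist','w1')"
```

```text
t 1.65 pos [0.499  0.0109 0.2221] F [ 0.2 -0.3  0.9] open 0.999 gf 0.0
offset [-0.001  -0.0007  0.0911]
```

View pics/w1.png

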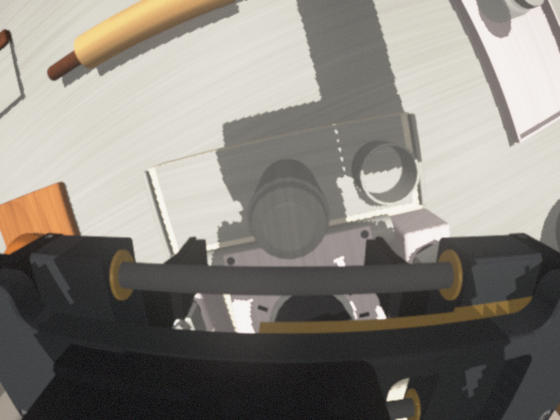

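The wrist view shows the shaker at (288,215), centred between the fingers. I'll descend and grip it.

Emit:
servo_tool(targets=[{"offset":[-0.001,-0.001,0.02],"dr":[0,0,0]},{"offset":[-0.001,-0.001,0.045],"dr":[0,0,0]},{"offset":[-0.001,-0.001,0.07],"dr":[0,0,0]},{"offset":[-0.001,-0.001,0.091],"dr":[0,0,0]},{"offset":[-0.001,-0.001,0.091],"dr":[0,0,0]},{"offset":[-0.001,-0.001,0.091],"dr":[0,0,0]},{"offset":[-0.001,-0.001,0.091],"dr":[0,0,0]}])

```text
time_s: 2.28
position: [0.5007, 0.0103, 0.1325]
tcp_rot: [[-0.91, 0.415, 0.001], [0.415, 0.91, -0.0], [-0.001, 0.0, -1.0]]
force: [1.0, 0.1, 0.3]
opening: 1.0
grasp_force: 0.0
```

Emit:
servo_tool(targets=[{"offset":[0,0,0],"dr":[0,0,0]},{"offset":[0,0,0],"dr":[0,0,0]},{"offset":[0,0,0],"dr":[0,0,0]},{"offset":[0,0,0],"dr":[0,0,0]},{"offset":[0,0,0],"dr":[0,0,0]},{"offset":[0,0,0],"dr":[0,0,0]},{"offset":[0,0,0],"dr":[0,0,0]},{"offset":[0,0,0],"dr":[0,0,0]}], gripper=1)

```text
time_s: 2.95
position: [0.5009, 0.0094, 0.132]
tcp_rot: [[-0.909, 0.417, 0.001], [0.417, 0.909, 0.0], [-0.001, 0.001, -1.0]]
force: [-0.1, 1.2, 3.9]
opening: 0.661
grasp_force: 29.9
```

```bash
python3 -c "
from h import *
off([.505,.394,.215]);"
```

```text
t 2.95 pos [0.5009 0.0094 0.132 ] F [-0.1  1.2  3.9] open 0.661 gf 29.9
offset [ 0.1566  0.3513 -0.083 ]
```

Opening 0.661 × 87 mm is 57.5 mm, so the shaker is held. I'll lift it, then carry it to the tray.

Emit:
servo_tool(targets=[{"offset":[0,0,-0.015],"dr":[0,0,0]},{"offset":[0,0,-0.035],"dr":[0,0,0]},{"offset":[0,0,-0.06],"dr":[0,0,0]},{"offset":[0,0,-0.083],"dr":[0,0,0]},{"offset":[0.007,0.015,-0.083],"dr":[0,0,0]},{"offset":[0.018,0.04,-0.083],"dr":[0,0,0]},{"offset":[0.032,0.071,-0.083],"dr":[0,0,0]},{"offset":[0.046,0.102,-0.083],"dr":[0,0,0]},{"offset":[0.06,0.133,-0.083],"dr":[0,0,0]},{"offset":[0.074,0.165,-0.083],"dr":[0,0,0]},{"offset":[0.088,0.197,-0.083],"dr":[0,0,0]},{"offset":[0.102,0.229,-0.083],"dr":[0,0,0]},{"offset":[0.116,0.26,-0.083],"dr":[0,0,0]},{"offset":[0.13,0.291,-0.083],"dr":[0,0,0]},{"offset":[0.143,0.32,-0.083],"dr":[0,0,0]},{"offset":[0.152,0.341,-0.083],"dr":[0,0,0]},{"offset":[0.157,0.351,-0.083],"dr":[0,0,0]},{"offset":[0.157,0.351,-0.083],"dr":[0,0,0]},{"offset":[0.157,0.351,-0.083],"dr":[0,0,0]}])

```text
time_s: 4.53
position: [0.5031, 0.3928, 0.2135]
tcp_rot: [[-0.909, 0.416, -0.002], [0.416, 0.909, -0.003], [0.001, -0.003, -1.0]]
force: [0.9, -0.2, -3.3]
opening: 0.656
grasp_force: 29.9
```

```bash
python3 -c "
from h import *
off([.505,.394,.0855]); snap('top','t2')
for P in ([.505,.394,.1],): print(proj(load('t2'),P))
im=cv2.imread('pics/t2.png')[180:300,100:260]; cv2.imwrite('pics/t2c.png',cv2.resize(im,None,fx=4,fy=4,interpolation=cv2.INTER_CUBIC))
"
```

```text
t 4.53 pos [0.5031 0.3928 0.2135] F [ 0.9 -0.2 -3.3] open 0.656 gf 29.9
offset [-0.0013  0.0023  0.1279]  
[155.26206986 217.08286384]
```

View pics/t2c.png

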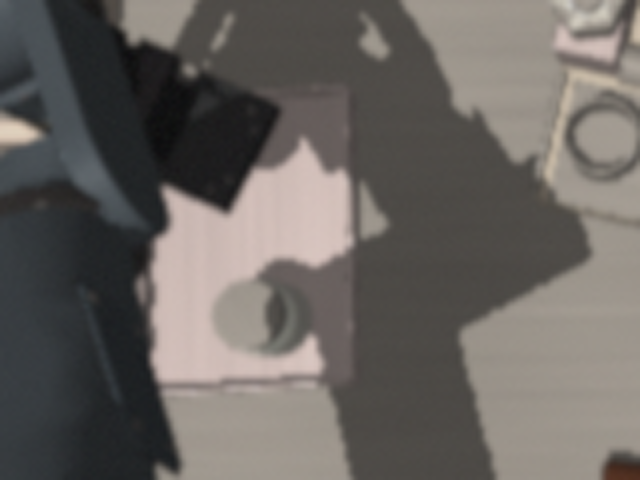

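The top crop shows the gripper over the tray's far half and the jar at (260,315), well clear. I'll lower the shaker.

Emit:
servo_tool(targets=[{"offset":[-0.001,0.001,0.02],"dr":[0,0,0]},{"offset":[-0.001,0.001,0.05],"dr":[0,0,0]},{"offset":[-0.001,0.001,0.08],"dr":[0,0,0]},{"offset":[-0.001,0.001,0.105],"dr":[0,0,0]},{"offset":[-0.001,0.001,0.118],"dr":[0,0,0]},{"offset":[-0.001,0.001,0.123],"dr":[0,0,0]},{"offset":[-0.001,0.001,0.126],"dr":[0,0,0]},{"offset":[-0.001,0.001,0.128],"dr":[0,0,0]},{"offset":[-0.001,0.001,0.128],"dr":[0,0,0]},{"offset":[-0.001,0.001,0.128],"dr":[0,0,0]}])

```text
time_s: 5.42
position: [0.5061, 0.3945, 0.0879]
tcp_rot: [[-0.909, 0.417, 0.002], [0.417, 0.909, 0.001], [-0.002, 0.002, -1.0]]
force: [-0.2, 0.3, -3.2]
opening: 0.659
grasp_force: 29.9
```

Still not touching the floor, so I'll go down another 2 mm or so.

Emit:
servo_tool(targets=[{"offset":[0,0,0.001],"dr":[0,0,0]},{"offset":[0,0,0.002],"dr":[0,0,0]},{"offset":[0,0,0.0025],"dr":[0,0,0]},{"offset":[0,0,0.0025],"dr":[0,0,0]}])

```text
time_s: 5.75
position: [0.5061, 0.3948, 0.086]
tcp_rot: [[-0.909, 0.416, 0.002], [0.416, 0.909, 0.001], [-0.002, 0.002, -1.0]]
force: [-0.8, -1.8, 5.4]
opening: 0.66
grasp_force: 29.9
```

Contact. Release and retreat upward.

Emit:
servo_tool(targets=[{"offset":[0,0,0],"dr":[0,0,0]},{"offset":[0,0,0],"dr":[0,0,0]},{"offset":[0,0,0],"dr":[0,0,0]},{"offset":[0,0,0],"dr":[0,0,0]},{"offset":[0,0,0],"dr":[0,0,0]},{"offset":[0,0,-0.02],"dr":[0,0,0]},{"offset":[0,0,-0.045],"dr":[0,0,0]},{"offset":[0,0,-0.08],"dr":[0,0,0]},{"offset":[0,0,-0.12],"dr":[0,0,0]},{"offset":[0,0,-0.16],"dr":[0,0,0]},{"offset":[0,0,-0.18],"dr":[0,0,0]},{"offset":[0,0,-0.18],"dr":[0,0,0]}], gripper=-1)

```text
time_s: 6.75
position: [0.5082, 0.3961, 0.2707]
tcp_rot: [[-0.909, 0.416, 0.011], [0.416, 0.909, 0.006], [-0.008, 0.01, -1.0]]
force: [1.6, -0.3, -0.7]
opening: 0.997
grasp_force: 0.0
```

```bash
python3 -c "
from h import *
off([.47,.0,.3]); a=snap('top','t3'); b=snap('scene','s3')
x=b['color'][90:290,215:415,::-1]; y=a['color'][130:255,130:345,::-1]
im=np.zeros((600,800,3),np.uint8); im[:400,:400]=cv2.resize(x,(400,400)); 
y=cv2.resize(b['color'][175:245,250:350,::-1],(400,280),interpolation=cv2.INTER_CUBIC); im[:280,400:]=y
z=cv2.resize(a['color'][140:215,235:355,::-1],(400,250),interpolation=cv2.INTER_CUBIC); im[290:540,400:]=z
cv2.imwrite('pics/m3.png',im)
"
```

```text
t 6.75 pos [0.5082 0.3961 0.2707] F [ 1.6 -0.3 -0.7] open 0.997 gf 0.0
offset [-0.1305 -0.3757 -0.0321]
```

View pics/m3.png

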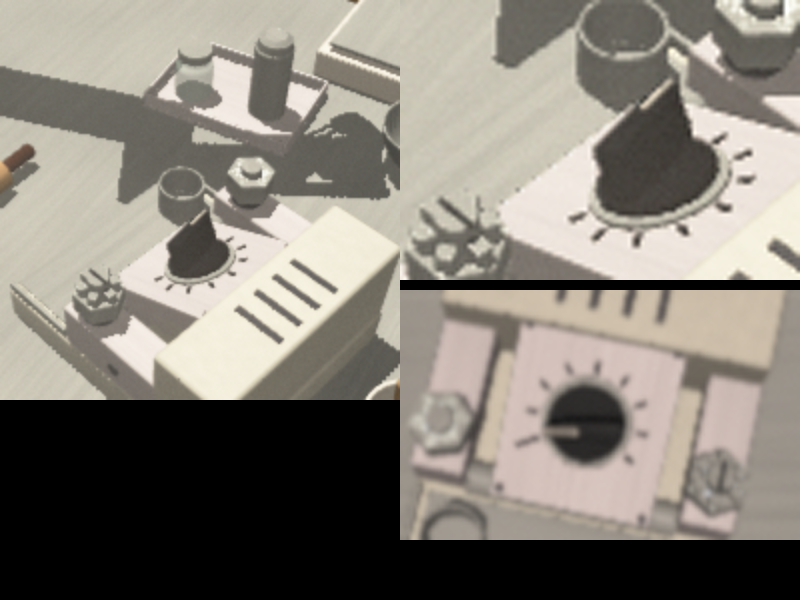

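The shaker stands upright in the tray's free half beside the jar. The dial pointer's white line in the top crop runs from (547,430) to (578,433). I'll measure the pointer angle numerically.

```bash
cat >> h.py <<'E'
a=-.2236; o=np.array([.6061,-.0139,0]); Rs=np.array([[np.cos(a),-np.sin(a),0],[np.sin(a),np.cos(a),0],[0,0,1]])
th=np.radians(25); pm=o+Rs@[.005,0,.124]; px=Rs@[np.cos(th),0,np.sin(th)]; pn=Rs@[-np.sin(th),0,np.cos(th)]; py=np.cross(pn,px)
E
python3 - <<'E'
from h import *
t=load('t3'); s=load('s3')
def pl(c,p,h): P=onplane(c,p,pm+h*pn,pn)-pm; return np.array([P@px,P@py])
# scene line ends
f=lambda p:(p[0]-400)/4+250-.4 
for p in ((675,82),(640,110)): q=((p[0]-400)/4+250-.4,p[1]/4+175-.4); print('scene',pl(s,q,.05).round(4))
# disc in top: dark mask
g=cv2.cvtColor(t['color'],cv2.COLOR_RGB2GRAY)
c0=proj(t,pm+.012*pn); print('pm proj',c0)
X,Y=np.meshgrid(np.arange(560),np.arange(420)); d=np.hypot(X-c0[0],Y-c0[1])
m=((g<70)&(d<18)).astype(np.uint8); cs,_=cv2.findContours(m,0,2); k=max(cs,key=cv2.contourArea); e=cv2.fitEllipse(cv2.convexHull(k)); print('disc ellipse',e,pl(t,e[0],.012))
hull=np.zeros_like(m); cv2.fillConvexPoly(hull,cv2.convexHull(k),1)
u0,v0=np.round(c0).astype(int); print(g[v0-13:v0+14,u0-15:u0+15])
u,v=proj(s,pm+.03*pn).round().astype(int)
E
```

```text
scene [0.0038 0.0335]
scene [0.0051 0.0034]
pm proj [290.09594082 181.2691016 ]
disc ellipse ((290.6046142578125, 179.58277893066406), (21.402894973754883, 21.802644729614258), 126.27577209472656) [ 0.00530771 -0.00045321]
[[197 186 153 130 156 183 190 180 170 157 142 132 122 108  95  92 100 106
  117 126 138 147 154 162 177 178 148 152 183 197]
 [197 193 175 149 150 170 174 160 150 132 106  89  76  66  58  57  61  65
   71  83 101 119 135 149 160 167 167 182 195 199]
 [197 197 193 180 170 163 157 141 123  99  70  55  49  46  46  46  45  47
   47  52  62  77 101 126 145 157 176 192 199 201]
 [197 199 197 191 178 158 139 113  85  63  49  46  45  45  46  45  47  45
   45  46  45  49  65  93 121 146 168 185 197 201]
 [197 199 198 188 169 148 116  81  54  46  44  45  44  45  44  45  45  45
   46  46  45  45  48  62  89 121 150 171 191 199]
 [197 198 193 180 159 129  90  57  46  44  45  44  45  45  45  44  45  43
   45  45  45  45  45  47  59  91 130 158 181 193]
 [189 191 185 170 148 107  65  48  44  44  43  44  44  44  45  45  44  44
   45  45  46  44  45  45  47  68 109 146 170 182]
 [
[... 1798 characters left out ...]
 46  43  42  42  41  43
   43  45  52  69  88 119 150 171 179 164 162 181]
 [200 200 200 199 196 194 188 179 156 127 103  84  70  61  50  47  48  53
   62  71  86 109 128 152 174 187 184 148 126 153]
 [199 199 199 199 197 196 197 194 177 153 140 129 118 101  81  73  78  87
  102 112 124 142 159 176 190 197 191 166 138 140]
 [199 199 200 198 197 197 199 198 191 176 171 163 158 142 126 122 125 129
  137 143 152 167 181 192 199 200 198 189 175 168]
 [199 199 199 198 197 197 199 199 197 194 192 184 182 176 169 169 170 170
  170 171 177 189 197 200 200 200 199 197 193 192]
 [199 200 199 199 196 199 200 199 198 199 197 194 195 196 195 194 194 194
  195 195 197 199 200 201 200 198 199 197 197 198]]
```

```bash
cat >> h.py <<'E'
dg=pm+.005*px+.032*pn
def rotb(b):
    b=np.radians(b); x=np.cos(b)*px+np.sin(b)*py; y=np.sin(b)*px-np.cos(b)*py
    return np.c_[x,y,-pn]
E
python3 -c "
from h import *
print('dg',dg)
R=rotb(100); P=dg-.075*R[:,0]+.085*pn; print(P); off(P,R)"
```

```text
dg [ 0.60220714 -0.01301475  0.15511494]
[ 0.56231047 -0.0796884   0.23765512]
t 6.85 pos [0.5053 0.3944 0.2647] F [-0.6 -0.5 -1. ] open 1.0 gf 0.0
offset [-0.2493 -0.4072  0.0268] dr [-18.96 -18.44  67.04]
```

Emit:
servo_tool(targets=[{"offset":[-0.017,-0.027,0],"dr":[-1.3,-1.2,4.5]},{"offset":[-0.033,-0.054,0],"dr":[-2.5,-2.5,8.9]},{"offset":[-0.05,-0.081,0.003],"dr":[-3.8,-3.7,13.4]},{"offset":[-0.066,-0.109,0.005],"dr":[-5.1,-4.9,17.9]},{"offset":[-0.083,-0.136,0.007],"dr":[-6.3,-6.1,22.3]},{"offset":[-0.1,-0.163,0.01],"dr":[-7.6,-7.4,26.8]},{"offset":[-0.116,-0.19,0.012],"dr":[-8.8,-8.6,31.3]},{"offset":[-0.133,-0.217,0.014],"dr":[-10.1,-9.8,35.8]},{"offset":[-0.15,-0.244,0.016],"dr":[-11.4,-11.1,40.2]},{"offset":[-0.166,-0.271,0.018],"dr":[-12.6,-12.3,44.7]},{"offset":[-0.183,-0.299,0.02],"dr":[-13.9,-13.5,49.2]},{"offset":[-0.199,-0.326,0.022],"dr":[-15.2,-14.8,53.6]},{"offset":[-0.216,-0.353,0.024],"dr":[-16.4,-16,58.1]},{"offset":[-0.233,-0.38,0.026],"dr":[-17.7,-17.2,62.6]},{"offset":[-0.249,-0.407,0.027],"dr":[-19,-18.4,67]},{"offset":[-0.249,-0.407,0.027],"dr":[-19,-18.4,67]},{"offset":[-0.249,-0.407,0.027],"dr":[-19,-18.4,67]},{"offset":[-0.249,-0.407,0.027],"dr":[-19,-18.4,67]}], gripper=-1)

```text
time_s: 8.35
position: [0.5606, -0.0788, 0.2352]
tcp_rot: [[0.063, 0.911, 0.407], [0.995, -0.028, -0.092], [-0.072, 0.411, -0.909]]
force: [-0.5, 0.2, 0.3]
opening: 1.001
grasp_force: 0.0
```

```bash
python3 -c "
from h import *
from rig import bot
print(bot.read_state()['joint_positions'])
off(dg,rotb(100)); c=snap('wrist','w4'); 
im=cv2.resize(c['color'][:,:,::-1],(800,600)); cv2.imwrite('pics/w4b.png',im); print(proj(c,dg,True)*800/560)"
```

```text
[-21.28239168  17.34018458 108.69968951   7.24380999  29.71766686
 -24.05578724]
t 8.35 pos [ 0.5606 -0.0788  0.2352] F [-0.5  0.2  0.3] open 1.001 gf 0.0
offset [0.0738 0.0031 0.0837] dr [-0.3  -0.11  0.05]
[413.66461161 168.27828448]
```

View pics/w4b.png

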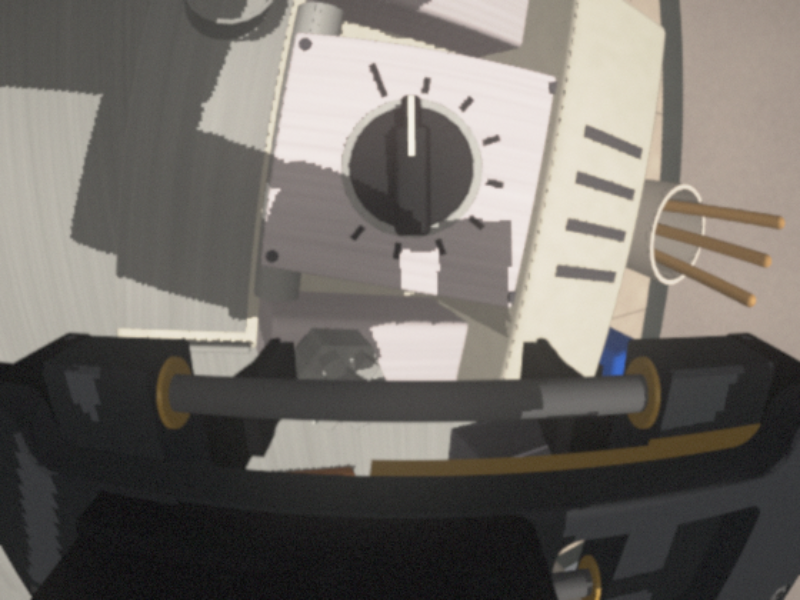

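The wrist view shows the pointer line from (411,96) to (411,155). The zero mark is at (377,79), click 1 at (427,85) and click 5 at (476,222). The disc is centred near (411,168). Next I cast rays for the angles.

```bash
python3 - <<'E'
from h import *
c=load('w4')
def pl(p,h): P=onplane(c,(np.array(p)+.5)*.7-.5,pm+h*pn,pn,True)-pm; return np.array([P@px,P@py])
M=np.array([pl(p,0) for p in ((377,79),(427,85),(466,103),(490,140),(494,183),(476,222),(440,245),(397,250),(358,232))])
L=np.array([pl(p,.05) for p in ((411,97),(411.5,155))]); print(M.round(4).tolist()); print(L.round(4).tolist())
cc=least_squares(lambda q:np.hypot(*(M[1:]-q[:2]).T)-q[2],[0,0,.05]).x; print('centre marks',cc,'ang',np.degrees(np.arctan2(*(M-cc[:2])[:,::-1].T)).round(1))
d=L[0]-L[1]; print('line ang',np.degrees(np.arctan2(d[1],d[0])),'tip/in radius',np.linalg.norm(L-cc[:2],axis=1),np.degrees(np.arctan2(*(L-cc[:2])[:,::-1].T)))
rim=[pl(p,.012) for p in ((344,168),(479,168),(412,236))];print(np.round(rim,4).tolist())
E
```

```text
[[-0.0259, 0.0508], [0.0039, 0.0521], [0.0285, 0.0456], [0.0466, 0.0264], [0.0539, 0.0012], [0.0477, -0.0241], [0.0288, -0.042], [0.0037, -0.0496], [-0.0214, -0.0428]]
[[-0.0027, 0.0344], [0.0026, 0.006]]
centre marks [0.00321084 0.00134219 0.05069585] ang [ 1.205e+02  8.920e+01  6.030e+01  3.000e+01 -1.000e-01 -2.980e+01
 -5.940e+01 -8.940e+01 -1.192e+02]
line ang 100.5316706050364 tip/in radius [0.03359485 0.00467172] [100.06194354  97.15188957]
[[-0.0343, -0.0058], [0.0415, 0.0077], [0.0109, -0.0381]]
```

```bash
cat >> h.py <<'E'
dg=pm+.004*px+.001*py+.032*pn
E
python3 -c "
from h import *
off(dg-.0147*pn,rotb(100.3))"
```

```text
t 8.4 pos [ 0.561  -0.0783  0.2357] F [ 0.   0.6 -0.3] open 0.998 gf 0.0
offset [0.0745 0.0018 0.0987] dr [-0.24 -0.12 -0.2 ]
```

Emit:
servo_tool(targets=[{"offset":[0.02,0.001,0],"dr":[0,0,0]},{"offset":[0.05,0.002,0],"dr":[0,0,0]},{"offset":[0.0745,0.002,0.01],"dr":[0,0,0]},{"offset":[0.0745,0.002,0.03],"dr":[0,0,0]},{"offset":[0.0745,0.002,0.045],"dr":[0,0,0]},{"offset":[0.0745,0.002,0.045],"dr":[0,0,0]},{"offset":[0.0745,0.002,0.045],"dr":[0,0,0]}], gripper=-0.1)

```text
time_s: 8.98
position: [0.5864, -0.008, 0.1907]
tcp_rot: [[0.061, 0.91, 0.409], [0.995, -0.026, -0.092], [-0.073, 0.413, -0.908]]
force: [1.3, 0.2, 0.1]
opening: 0.582
grasp_force: 0.0
```

```bash
python3 -c "
from h import *
off(dg-.0147*pn,rotb(100.3))"
```

```text
t 8.98 pos [ 0.5864 -0.008   0.1907] F [1.3 0.2 0.1] open 0.582 gf 0.0
offset [-0.0003 -0.0009  0.054 ] dr [-0.19 -0.1  -0.13]
```

Well aligned. I'll go in and watch the force.

Emit:
servo_tool(targets=[{"offset":[0,-0.001,0.015],"dr":[0,0,0]},{"offset":[0,-0.001,0.03],"dr":[0,0,0]},{"offset":[0,-0.001,0.042],"dr":[0,0,0]},{"offset":[0,-0.001,0.05],"dr":[0,0,0]},{"offset":[0,-0.001,0.053],"dr":[0,0,0]},{"offset":[0,-0.001,0.053],"dr":[0,0,0]}])

```text
time_s: 9.48
position: [0.6079, -0.0145, 0.1427]
tcp_rot: [[0.064, 0.91, 0.41], [0.995, -0.028, -0.093], [-0.073, 0.414, -0.907]]
force: [-0.3, 0.8, 0.6]
opening: 0.551
grasp_force: 0.0
```

Emit:
servo_tool(targets=[{"offset":[0,0,0],"dr":[0,0,0]},{"offset":[0,0,0],"dr":[0,0,0]},{"offset":[0,0,0],"dr":[0,0,0]},{"offset":[0,0,0],"dr":[0,0,0]},{"offset":[0,0,0],"dr":[0,0,0]},{"offset":[0,0,0],"dr":[0,0,0]}], gripper=1)

```text
time_s: 9.98
position: [0.6064, -0.0143, 0.1427]
tcp_rot: [[0.063, 0.911, 0.408], [0.995, -0.028, -0.093], [-0.073, 0.412, -0.908]]
force: [-4.2, -0.8, 1.0]
opening: 0.203
grasp_force: 30.0
```

```bash
cat >> h.py <<'E'
def beta():
    from rig import bot
    s=bot.read_state(); T=s['tcp_rot']; x=T[:,0]; print('beta',np.degrees(np.arctan2(x@py,x@px)).round(2),'J6',s['joint_positions'][5].round(1),'Mz',(T.T@s['moment']).round(2),'Ft',(T.T@s['force']).round(1)); 
    d=s['position']-dg; print('tcp rel dg',(d@px).round(4),(d@py).round(4),(d@pn).round(4))
E
python3 -c "
from h import *
off(dg-.0147*pn,rotb(100.3)); beta()"
```

```text
t 9.98 pos [ 0.6064 -0.0143  0.1427] F [-4.2 -0.8  1. ] open 0.203 gf 30.0
offset [0.0012 0.0006 0.0016] dr [-0.25 -0.04 -0.23]
beta 100.07 J6 -7.5 Mz [ 0.8  -0.22  0.08] Ft [-1.2 -3.4 -2.6]
tcp rel dg -0.0003 -0.0013 -0.0131
```

Emit:
servo_tool(targets=[{"offset":[0,0,0],"dr":[0,0,3]},{"offset":[0,0,0],"dr":[0,0,8]},{"offset":[0,0,0],"dr":[0,0,13]},{"offset":[0,0,0],"dr":[0,0,18]},{"offset":[0,0,0],"dr":[0,0,23]},{"offset":[0,0,0],"dr":[0,0,28]},{"offset":[0,0,0],"dr":[0,0,33]},{"offset":[0,0,0],"dr":[0,0,38]},{"offset":[0,0,0],"dr":[0,0,43]},{"offset":[0,0,0],"dr":[0,0,48]},{"offset":[0,0,0],"dr":[0,0,53]},{"offset":[0,0,0],"dr":[0,0,58]},{"offset":[0,0,0],"dr":[0,0,63]},{"offset":[0,0,0],"dr":[0,0,68]},{"offset":[0,0,0],"dr":[0,0,70]},{"offset":[0,0,0],"dr":[0,0,70]},{"offset":[0,0,0],"dr":[0,0,70]}])

```text
time_s: 11.4
position: [0.6051, -0.0129, 0.1418]
tcp_rot: [[0.879, 0.252, 0.406], [0.313, -0.945, -0.091], [0.361, 0.207, -0.909]]
force: [-3.9, 3.7, 0.8]
opening: 0.201
grasp_force: 30.0
```

```bash
python3 -c "
from h import *
off(dg-.0147*pn,rotb(-30)); beta()"
```

```text
t 11.4 pos [ 0.6051 -0.0129  0.1418] F [-3.9  3.7  0.8] open 0.201 gf 30.0
offset [0.002  0.0008 0.0015] dr [-0.07  0.45 60.01]
beta 30.01 J6 62.6 Mz [ 0.91 -0.74  0.09] Ft [-2.  -4.3 -2.6]
tcp rel dg -0.0021 -0.0003 -0.0132
```

Emit:
servo_tool(targets=[{"offset":[0,0,0],"dr":[0,0,3]},{"offset":[0,0,0],"dr":[0,0,8]},{"offset":[0,0,0],"dr":[0,0,13]},{"offset":[0,0,0],"dr":[0,0,18]},{"offset":[0,0,0],"dr":[0,0,23]},{"offset":[0,0,0],"dr":[0,0,28]},{"offset":[0,0,0],"dr":[0,0,33]},{"offset":[0,0,0],"dr":[0,0,38]},{"offset":[0,0,0],"dr":[0,0,43]},{"offset":[0,0,0],"dr":[0,0,48]},{"offset":[0,0,0],"dr":[0,0,53]},{"offset":[0,0,0],"dr":[0,0,57]},{"offset":[0,0,0],"dr":[0,0,60]},{"offset":[0,0,0],"dr":[0,0,60]},{"offset":[0,0,0],"dr":[0,0,60]},{"offset":[0,0,0],"dr":[0,0,60]}])

```text
time_s: 12.73
position: [0.6057, -0.0117, 0.142]
tcp_rot: [[0.657, -0.634, 0.407], [-0.662, -0.744, -0.09], [0.36, -0.21, -0.909]]
force: [-1.0, 10.7, 0.6]
opening: 0.204
grasp_force: 30.0
```

```bash
python3 -c "
from h import *
off(dg-.0147*pn,rotb(-30)); beta()"
```

```text
t 12.73 pos [ 0.6057 -0.0117  0.142 ] F [-1.  10.7  0.6] open 0.204 gf 30.0
offset [0.002  0.     0.0015] dr [0.06 0.38 0.02]
beta -29.98 J6 122.6 Mz [ 0.97 -1.71  0.09] Ft [-7.5 -7.4 -2. ]
tcp rel dg -0.0017 0.001 -0.0132
```

Emit:
servo_tool(targets=[{"offset":[0,0,0],"dr":[0,0,0]},{"offset":[0,0,0],"dr":[0,0,0]},{"offset":[0,0,0],"dr":[0,0,0]},{"offset":[0,0,0],"dr":[0,0,0]},{"offset":[0,0,-0.01],"dr":[0,0,0]},{"offset":[0,0,-0.03],"dr":[0,0,0]},{"offset":[0,0,-0.06],"dr":[0,0,0]},{"offset":[0,0,-0.09],"dr":[0,0,0]},{"offset":[0,0,-0.1],"dr":[0,0,0]},{"offset":[0,0,-0.1],"dr":[0,0,0]}], gripper=-0.1)

```text
time_s: 13.57
position: [0.5675, -0.0053, 0.2373]
tcp_rot: [[0.653, -0.632, 0.417], [-0.661, -0.745, -0.094], [0.37, -0.214, -0.904]]
force: [0.3, 0.2, 1.5]
opening: 0.552
grasp_force: 0.0
```

```bash
python3 -c "
from h import *
en=o+Rs@[-.03,-.125,.15]; print(en)
# view pose: nut on tool +x side, tool down, tool y along 17 deg
def yaw(f):
    f=np.radians(f); y=np.array([np.cos(f),np.sin(f),0]); z=np.array([0,0,-1.]); return np.c_[np.cross(y,z),y,z]
for f in (-90,-60): R=yaw(f); P=en+[0,0,.11]-.075*R[:,0]; print(f,P); off(P,R)
c=snap('wrist','w5'); print(proj(c,dg,True),proj(c,en,True))
"
```

```text
[ 0.54912916 -0.12913594  0.15      ]
-90 [ 0.47412916 -0.12913594  0.26      ]
t 13.57 pos [ 0.5675 -0.0053  0.2373] F [0.3 0.2 1.5] open 0.552 gf 0.0
offset [ 0.0293  0.1464 -0.0477] dr [ -3.88 -25.6  -42.05]
-60 [ 0.48417725 -0.16663594  0.26      ]
t 13.57 pos [ 0.5675 -0.0053  0.2373] F [0.3 0.2 1.5] open 0.552 gf 0.0
offset [ 0.0606  0.168  -0.04  ] dr [  3.01 -26.89 -71.51]
[286.18723898 216.88615649] [434.57844938 169.83867353]
```

Emit:
servo_tool(targets=[{"offset":[0.003,0.016,-0.005],"dr":[-0.4,-2.8,-4.6]},{"offset":[0.006,0.032,-0.01],"dr":[-0.9,-5.7,-9.3]},{"offset":[0.01,0.049,-0.016],"dr":[-1.3,-8.5,-14]},{"offset":[0.013,0.065,-0.021],"dr":[-1.7,-11.4,-18.7]},{"offset":[0.016,0.081,-0.026],"dr":[-2.1,-14.2,-23.4]},{"offset":[0.019,0.098,-0.032],"dr":[-2.6,-17,-28]},{"offset":[0.023,0.114,-0.037],"dr":[-3,-19.9,-32.7]},{"offset":[0.026,0.13,-0.042],"dr":[-3.4,-22.7,-37.4]},{"offset":[0.029,0.146,-0.048],"dr":[-3.9,-25.6,-42]},{"offset":[0.029,0.146,-0.048],"dr":[-3.9,-25.6,-42]},{"offset":[0.029,0.146,-0.048],"dr":[-3.9,-25.6,-42]},{"offset":[0.029,0.146,-0.048],"dr":[-3.9,-25.6,-42]}], gripper=-1)

```text
time_s: 14.62
position: [0.4734, -0.1278, 0.2559]
tcp_rot: [[1.0, -0.003, -0.007], [-0.003, -1.0, 0.003], [-0.007, -0.003, -1.0]]
force: [0.3, 0.1, -0.4]
opening: 0.997
grasp_force: 0.0
```

```bash
python3 - <<'E'
from h import *
off([.5491,-.1291,.1313]); c=snap('wrist','w6'); t=snap('top','t6')
en=o+Rs@[-.03,-.125,.165]; u,v=proj(c,en,True).round().astype(int); d=proj(c,dg,True).round().astype(int); print('nut px',u,v,'dial px',d)
im=np.zeros((600,800,3),np.uint8)
im[:400,:400]=cv2.resize(c['color'][v-40:v+40,u-40:u+40,::-1],(400,400),interpolation=cv2.INTER_CUBIC)
a=c['color'][max(0,d[1]-50):d[1]+50,d[0]-50:d[0]+50,::-1]; print(a.shape,d)
im[:a.shape[0]*4,400:400+a.shape[1]*4]=cv2.resize(a,None,fx=4,fy=4,interpolation=cv2.INTER_CUBIC)
e=proj(t,dg).round().astype(int); print(e)
im[400:,:320]=cv2.resize(t['color'][e[1]-20:e[1]+20,e[0]-32:e[0]+32,::-1],(320,200),interpolation=cv2.INTER_CUBIC)
cv2.imwrite('pics/m6.png',im)
E
```

```text
t 14.62 pos [ 0.4734 -0.1278  0.2559] F [ 0.3  0.1 -0.4] open 0.997 gf 0.0
offset [0.0766 0.0014 0.124 ]  
nut px 287 115 dial px [148  61]
(100, 100, 3) [148  61]
[290 181]
```

View pics/m6.png

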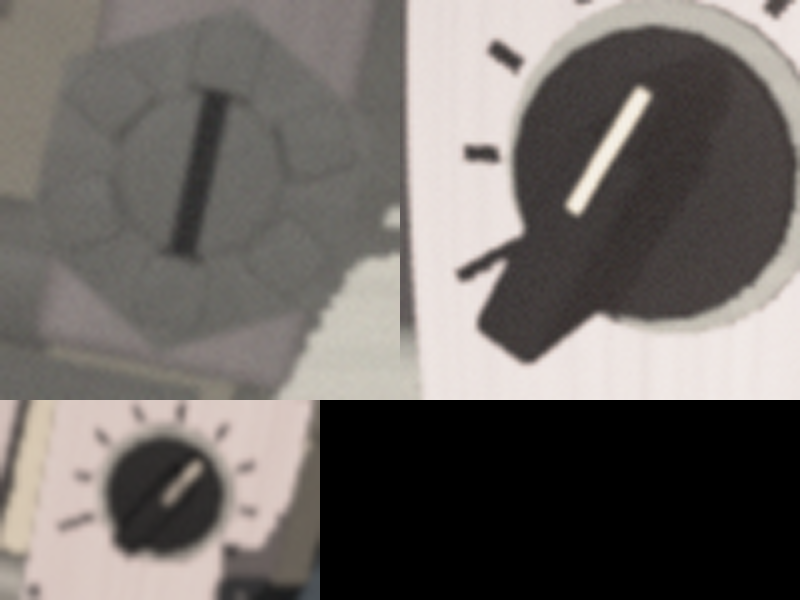

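The nut crop shows the castellations at about (225,50), (315,140), (285,260), (165,295), (85,210) and (110,95). The spindle is at (197,177) and its line runs from (215,95) to (183,252). The dial pointer line runs from (645,90) to (574,210), near the fifth mark. I'll put numbers on both.

```bash
python3 - <<'E'
from h import *
c=load('w6'); N=lambda p,z:onz(c,(247+(p[0]+.5)/5-.5,75+(p[1]+.5)/5-.5),z,True)
A=lambda v:np.degrees(np.arctan2(v[1],v[0]))
C=N((197,177),.178); l=N((215,95),.178)-N((183,252),.178); print('spindle',C.round(4),'line ang',A(l),np.linalg.norm(l))
ctr=C[:2]
for z,pts in ((.168,[(225,45),(318,143),(286,260),(165,290),(85,210),(110,95)]),(.156,[(228,10),(68,58),(160,347)])):
    P=np.array([N(p,z)[:2] for p in pts]); 
    if z==.168: print('castle ctr',P.mean(0))
    v=P-ctr; print(z,np.hypot(*v.T).round(4),np.degrees(np.arctan2(v[:,1],v[:,0])).round(1))
# circle: dial
def pl(c,p,h,f): P=onplane(c,p,pm+h*pn,pn,f)-pm; return np.array([P@px,P@py])
L=[pl(c,(98+(x-399.5)/4-.5,11+(y+.5)/4-.5),.05,True) for x,y in((645,90),(574,210))]; d=L[0]-L[1]; print('dial',np.round(L,4).tolist(),A(d))
t=load('t6'); L=[pl(t,(258+(x+.5)/5-.5,161+(y-399.5)/5-.5),.05,False) for x,y in((202,463),(167,502))]; d=L[0]-L[1]; print('dial top',np.round(L,4).tolist(),A(d))
K=[pl(t,(258+(x+.5)/5-.5,161+(y-399.5)/5-.5),.0,False) for x,y in((223,431),(60,525))]; K=np.array(K)-[.004,.001]; print('mark5,0',A(K[0]),A(K[1]))
E
```

```text
spindle [ 0.5527 -0.1288  0.178 ] line ang -11.4982487921927 0.023714153921528498
castle ctr [ 0.55360759 -0.12893286]
0.168 [0.0212 0.0192 0.0184 0.0177 0.0177 0.0186] [ -11.6  -72.8 -132.5  163.8  105.    45. ]
0.156 [0.0284 0.0288 0.0274] [-10.1  45.2 167.2]
dial [[0.0341, -0.0166], [0.0078, -0.0019]] -29.356850013357114
dial top [[0.0352, -0.0189], [0.0087, -0.0039]] -29.592275713125268
mark5,0 -31.432585152496845 119.61425076018946
```

The dial sits at −29.4°, which is about 2.61 rad, so it is in the fifth click. The nut's slots are about 29° counter-clockwise of the cross hole. I'll grip the flats with tool y at −103.4° and turn +29°.

```bash
cat >> h.py <<'E'
def yaw(f):
    f=np.radians(f); y=np.array([np.cos(f),np.sin(f),0]); z=np.array([0,0,-1.]); return np.c_[np.cross(y,z),y,z]
def ny():
    from rig import bot
    s=bot.read_state(); y=s['tcp_rot'][:,1]; print('f',np.degrees(np.arctan2(y[1],y[0])).round(2),'J6',s['joint_positions'][5].round(1),'M',np.round(s['moment'],2))
E
python3 -c "
from h import *
off([.552,-.1285,.1295],yaw(-103.4)); ny()"
```

```text
t 14.72 pos [ 0.4733 -0.1276  0.2564] F [ 0.2 -0.6 -0.3] open 1.003 gf 0.0
offset [0.0796 0.0011 0.1263] dr [-0.09  0.42 13.32]
f -90.08 J6 62.0 M [-0.    0.16 -0.03]
```

Emit:
servo_tool(targets=[{"offset":[0.02,0,0],"dr":[0,0,4]},{"offset":[0.05,0.001,0.01],"dr":[0,0.2,8]},{"offset":[0.0796,0.001,0.03],"dr":[0,0.4,13.3]},{"offset":[0.0796,0.001,0.055],"dr":[0,0.4,13.3]},{"offset":[0.0796,0.001,0.065],"dr":[0,0.4,13.3]},{"offset":[0.0796,0.001,0.065],"dr":[0,0.4,13.3]},{"offset":[0.0796,0.001,0.065],"dr":[0,0.4,13.3]}])

```text
time_s: 15.3
position: [0.5517, -0.1287, 0.1912]
tcp_rot: [[0.973, -0.231, -0.002], [-0.231, -0.973, 0.002], [-0.002, -0.001, -1.0]]
force: [1.1, -0.1, 0.1]
opening: 0.995
grasp_force: 0.0
```

```bash
python3 -c "
from h import *
off([.552,-.1285,.1295],yaw(-103.4)); ny()"
```

```text
t 15.3 pos [ 0.5517 -0.1287  0.1912] F [ 1.1 -0.1  0.1] open 0.995 gf 0.0
offset [ 0.0004 -0.0002  0.0617] dr [-0.06  0.11  0.07]
f -103.33 J6 78.9 M [-0.    0.11 -0.  ]
```

Emit:
servo_tool(targets=[{"offset":[0,0,0.015],"dr":[0,0,0]},{"offset":[0,0,0.035],"dr":[0,0,0]},{"offset":[0,0,0.052],"dr":[0,0,0]},{"offset":[0,0,0.061],"dr":[0,0,0]},{"offset":[0,0,0.061],"dr":[0,0,0]},{"offset":[0,0,0.061],"dr":[0,0,0]}])

```text
time_s: 15.8
position: [0.5531, -0.1297, 0.1316]
tcp_rot: [[0.973, -0.231, 0.002], [-0.231, -0.973, -0.0], [0.002, -0.0, -1.0]]
force: [0.1, -0.1, 0.8]
opening: 0.998
grasp_force: 0.0
```

Emit:
servo_tool(targets=[{"offset":[0,0,0],"dr":[0,0,0]},{"offset":[0,0,0],"dr":[0,0,0]},{"offset":[0,0,0],"dr":[0,0,0]},{"offset":[0,0,0],"dr":[0,0,0]},{"offset":[0,0,0],"dr":[0,0,0]},{"offset":[0,0,0],"dr":[0,0,0]},{"offset":[0,0,0],"dr":[0,0,0]}], gripper=1)

```text
time_s: 16.38
position: [0.5531, -0.1284, 0.1308]
tcp_rot: [[0.973, -0.232, 0.001], [-0.232, -0.973, 0.003], [0.001, -0.003, -1.0]]
force: [0.7, 1.7, 0.1]
opening: 0.575
grasp_force: 30.0
```

```bash
python3 -c "
from h import *
off([.552,-.1285,.1295],yaw(-132.6)); ny()"
```

```text
t 16.38 pos [ 0.5531 -0.1284  0.1308] F [0.7 1.7 0.1] open 0.575 gf 30.0
offset [-0.0011  0.0003  0.0013] dr [-1.700e-01  1.000e-02  2.918e+01]
f -103.42 J6 78.9 M [ 0.32  0.14 -0.01]
```

Opening is 50.0 mm, so the pads are seated on the flats. Turning.

Emit:
servo_tool(targets=[{"offset":[0,0,0],"dr":[0,0,2]},{"offset":[0,0,0],"dr":[0,0,5]},{"offset":[0,0,0],"dr":[0,0,9]},{"offset":[0,0,0],"dr":[0,0,13]},{"offset":[0,0,0],"dr":[0,0,17]},{"offset":[0,0,0],"dr":[0,0,21]},{"offset":[0,0,0],"dr":[0,0,25]},{"offset":[0,0,0],"dr":[0,0,28]},{"offset":[0,0,0],"dr":[0,0,29.2]},{"offset":[0,0,0],"dr":[0,0,29.2]},{"offset":[0,0,0],"dr":[0,0,29.2]},{"offset":[0,0,0],"dr":[0,0,29.2]},{"offset":[0,0,0],"dr":[0,0,29.2]}])

```text
time_s: 17.47
position: [0.5532, -0.1283, 0.1307]
tcp_rot: [[0.737, -0.676, 0.001], [-0.676, -0.737, 0.002], [-0.001, -0.003, -1.0]]
force: [2.2, 5.2, 1.4]
opening: 0.573
grasp_force: 30.0
```

```bash
python3 -c "
from h import *
off([.552,-.1285,.1295],yaw(-132.6)); ny()"
```

```text
t 17.47 pos [ 0.5532 -0.1283  0.1307] F [2.2 5.2 1.4] open 0.573 gf 30.0
offset [-0.0007  0.0009  0.0012] dr [-0.16  0.04  0.04]
f -132.56 J6 108.0 M [ 0.91 -0.1  -0.08]
```

Now release, lift, and back off along tool −x so the wrist camera can see the nut.

Emit:
servo_tool(targets=[{"offset":[0,0,0],"dr":[0,0,0]},{"offset":[0,0,0],"dr":[0,0,0]},{"offset":[0,0,0],"dr":[0,0,0]},{"offset":[0,0,0],"dr":[0,0,0]},{"offset":[0,0,0],"dr":[0,0,0]},{"offset":[0,0,-0.01],"dr":[0,0,0]},{"offset":[0,0,-0.03],"dr":[0,0,0]},{"offset":[0,0,-0.06],"dr":[0,0,0]},{"offset":[0,0,-0.09],"dr":[0,0,0]},{"offset":[-0.025,0,-0.11],"dr":[0,0,0]},{"offset":[-0.055,0,-0.12],"dr":[0,0,0]},{"offset":[-0.08,0,-0.125],"dr":[0,0,0]},{"offset":[-0.08,0,-0.125],"dr":[0,0,0]},{"offset":[-0.08,0,-0.125],"dr":[0,0,0]}], gripper=-1)

```text
time_s: 18.63
position: [0.4933, -0.0748, 0.257]
tcp_rot: [[0.738, -0.675, 0.002], [-0.675, -0.738, -0.001], [0.002, -0.001, -1.0]]
force: [0.4, -0.6, 0.0]
opening: 1.0
grasp_force: 0.0
```

```bash
python3 - <<'E'
from h import *
off([.5491,-.1291,.1313]); c=snap('wrist','w7'); t=snap('top','t7'); s=snap('scene','s7')
u,v=proj(c,[.5527,-.1288,.168],True).round().astype(int); print(u,v)
im=np.zeros((600,800,3),np.uint8)
im[:400,:400]=cv2.resize(c['color'][v-40:v+40,u-40:u+40,::-1],(400,400),interpolation=cv2.INTER_CUBIC)
im[:400,400:]=cv2.resize(s['color'][90:290,215:415,::-1],(400,400))
im[400:,:320]=cv2.resize(t['color'][161:201,258:322,::-1],(320,200),interpolation=cv2.INTER_CUBIC)
cv2.imwrite('pics/m7.png',im)
E
```

```text
t 18.63 pos [ 0.4933 -0.0748  0.257 ] F [ 0.4 -0.6  0. ] open 1.0 gf 0.0
offset [0.0775 0.0025 0.1259]  
284 111
```

View pics/m7.png

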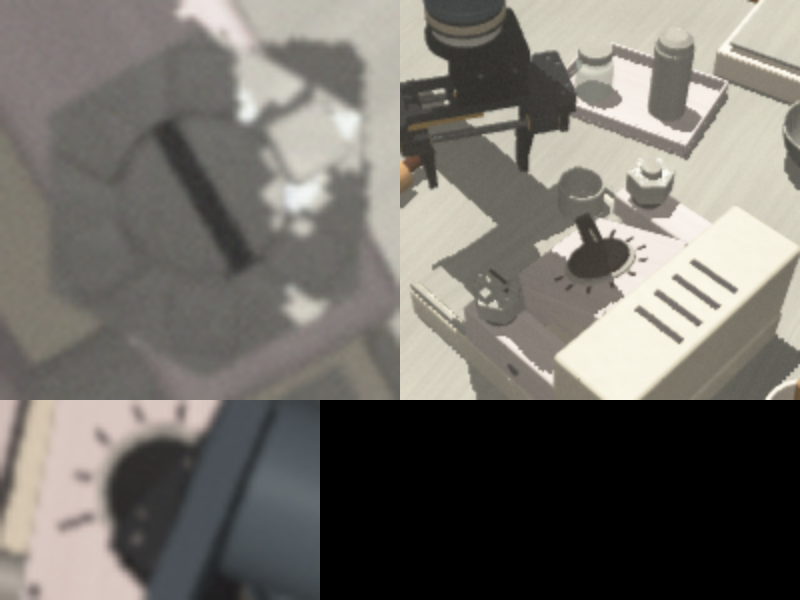

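The nut crop shows the spindle line from (163,120) to (243,268), running through slots. Hexagon corners are near (50,118), (52,288), (203,370) and (203,38). The shaker, jar, cutter and plain nut stand as before. I'll check the alignment numerically.

```bash
python3 - <<'E'
from h import *
c=load('w7'); N=lambda p,z:onz(c,(244+(p[0]+.5)/5-.5,71+(p[1]+.5)/5-.5),z,True)[:2]
A=lambda v:np.degrees(np.arctan2(v[1],v[0]))
l=N((163,120),.178)-N((243,268),.178); C=N((203,194),.178); print(C,'line',A(l),A(-l))
P=np.array([N(p,.156) for p in ((50,118),(52,288),(203,370),(200,38))]); v=P-C
print(np.hypot(*v.T).round(4),np.degrees(np.arctan2(v[:,1],v[:,0])).round(1))
e=[A(P[1]-P[0]),A(P[2]-P[1]),A(P[3]-P[0])]; print('edges mod60',np.mod(e,60).round(1))
B=np.array([N(p,.168) for p in ((105,150),(200,80))]); print('castell',[A(b-C) for b in B])
# gradient view of castellation edges
E
```

```text
[ 0.5533522  -0.12921286] line -14.504090755640796 165.4959092443592
[0.0282 0.0282 0.0276 0.0266] [ 18.4  77.4 137.3 -41.2]
edges mod60 [17.9 18.4 15.7]
castell [np.float64(21.25327529644172), np.float64(-40.8897903138634)]
```

The slot is at −12.0° to −12.6° and the cross hole at −12.8°, well within the 4.6° tolerance. Handing in.

```bash
python3 -c "
from rig import ticket
print(ticket.hand_in())"
```

```text
the job is handed in; nothing more can be done
None
```

The job is handed in, with no verdict returned: the shaker is upright in the tray's free half, the dial measured about 2.61 rad (fifth click), the castle nut is within about 1° of the cross hole by gripper angle and hexagon corners, and the plain nut and the bystanders in view looked unmoved.

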